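Hook the bottle nest plate under the hood and snap it down

ROBOT

A 6-joint arm with a two-finger parallel gripper is mounted at the origin on the work surface. World frame = base frame: x ahead of the robot, y to its left, z up, the work surface at z = 0. Lengths are in m, angles in rad, forces in N, time in s.
With the tool pointing down it reaches from about 0.35 to 0.775 m from the base axis. Payload 5.5 kg.
Tool frame: the origin (TCP) lies on the mounting face of the last link; the fingertips stand 173 mm ahead of it and the grasp point (between the pads) lies 155 mm ahead of it; z points along the fingers, y is the direction in which the jaws open and shut (so a half turn about z gives the same grasp; the last joint's range is limited). The gripper opens to 85 mm and grips with 20 to 120 N. Pads are 22 mm wide; open, the fingers measure 114 mm over their backs; the gripper's body (76 mm by 85 mm) begins 54 mm behind the grasp point. The pads swing forward as they close: fully open they stand 13 mm farther back than shut.
Start: joints at [1.183, 0.313, 0.046, 1.304, 0, 1.431], TCP at [0.141, 0.557, 0.405] pointing down, gripper open.
Joint ranges: [-2.76, 2.76], [-0.86, 1.69], [-1.03, 1.26], [-2.2, 2.34], [-1.47, 1.5], [-3.14, 3.14]. Speed limits (rad/s): [2.57, 2.57, 3.14, 3.14, 3.14, 3.14].

INTERFACE

Orientations are given as a unit quaternion [w, x, y, z].
In Python, from workcell import * gives the robot as it stands. The module is installed in compiled form; this text tells all that it offers.
- The arm moves only by the shell command python3 -m crank 'ROWS' [FORCE]. ROWS is JSON, a list of rows, each a list of 7 numbers: the shift along the tool's x, y, z in mm, then the turn, a rotation vector about the tool's x, y, z in degrees, then the opening, from 0 (shut) to 1 (fully open). A call has exactly 8 rows; each row shifts and turns the commanded pose from where the row before left it, along the tool's axes as they then stand; what a row does not reach is not made up. A row lasts 1/8 s, in which the tool goes at most 62.5 mm and 10.7 degrees, less where a joint would pass 70% of its speed; a pose out of reach is approached as far as the arm can. A call with a gripper value outside its range is refused whole. The fingers move at their own pace and stop on an object; FORCE is the grip in N (left out, the last holds). Time passes only in rows, so rows that do not move let the fingers close, or fill a call up. It gives the time, the measured TCP pose, the force and the opening at its end, in the units of the state.
- get_state(): the state, without advancing time (a new reading comes with each control period).
- read_camera(name): name is "side" or "top" or "wrist"; returns the picture (384x512x3 uint8, blue, green, red); there is no depth.
- calibration(name): a dict with "fx", "fy", "cx", "cy" (pixels), "k1" (the pictures are not rectified: a ray, as slopes to the right and down, at radius r is drawn at 1 + k1 r^2 times it, then the intrinsics apply), "extrinsics" (4x4, takes a point from world to camera coordinates). Camera axes: x right, y down, z forward; pixel columns grow to the right and rows downward; lengths in m; the calibration is good to about 2 mm. A picture is of the moment at which its call begins: read the wrist's pose just before it. calibration takes no time and is no camera call; for the wrist camera it gives the pose at the moment of the call.
- hand_in(): hands the job in, once; it reports no verdict.
The state is a dict: "clock": time; "joint_pos": joint angles; "qvel": joint speeds; "tau": joint torques, N m; "tcp_pos": TCP position; "orientation": TCP orientation; "wrist_force": force on the tool from outside, world axes, zero at the start; "ft_torque": the same for the moment, N m; "finger_gap": finger opening in m.
Only numpy, scipy, OpenCV 4.12 (cv2) and the standard library are available. Lean on these libraries where they do the work, as an engineer would, in place of code of your own. Each camera call takes 0.05 s, during which the arm holds its last target.

TASK

Fit the white bottle nest plate into the packing fixture: hook its far edge (the end away from the green handle) under the blue hood against the rubber buffer, then turn it down so that its near edge snaps under the orange roller and it lies fully home and flat on the bed. The bed has been clamped by hand, so feel for the buffer and press gently, never forcing it; leave the bottles and other things on the table where they are.

Things in the scene. Friction and masses are not known exactly. Their poses are not given: they have to be found in the camera images.
- plate: White plastic bottle nest plate, 0.2 to 0.4 kg, 150 (x) by 110 (y) mm, with six blue-rimmed dark spots on top. Origin: centre of the underside; z up. 8 mm thick; its last 24 mm at the far (+x) end are a 5 mm thick tongue, flush with the underside. Starts flat on the table
- plate_grip (a point): Point on the plate's green blade handle, 46 mm above the underside, at x = -40, y = 0 mm of the plate. The blade stands upright, 14 mm thick in x, 60 mm wide in y, from 8 to 60 mm above the underside. Grip it across the 14 mm
- plate_far (a point): Middle of the lower edge of the plate's far end (end of the tongue): at x = +75 mm of the plate, on the underside
- plate_near (a point): Middle of the lower edge of the plate's near end: at x = -75 mm of the plate, on the underside
- fixture: Packing fixture, fixed: dark steel base 320 (x) by 170 (y) by 12 mm. Origin: centre of its underside; z up, +x towards the blue hood. On it an aluminium bed, floor 24 mm above the table. THE BED'S X IS NOT MEASURED: it is clamped up to 20 mm either way of the middle and does not shift in use; feel for it. All x values given are for a bed in the middle and shift with it
- bed_floor (a point): Bed floor's nominal middle: fixture x = 0, y = 0, 24 mm up (does not follow the bed's shift). Two low flared side guides (x -56 to 56 mm, 11 mm high) leave 2 to 3 mm each side of the plate. The home plate lies flat on the floor, plate_far at x = 76 mm against the buffer, near top edge under the roller
- hood_edge (a point): Nominal front edge of the blue hood's lip (does not follow the bed's shift): fixture x = 62 mm, y = 0, at the lip's underside, 11 mm above the bed floor; lip top 17 mm above it, 130 mm wide. It covers the home plate's last 14 mm
- buffer (a joint): Black sprung rubber buffer under the hood, its face at fixture x = 76 mm (bed in the middle), 1 to 9 mm above the bed floor. Value in m: 0 = free, up to 0.0025 pushed in (+x), then solid; about 3.6 N to start moving, 6 N at the end of its travel. Delicate: keep well under 15 N
- catch (a joint): Sprung orange roller at the bed's near end, 14 mm across, 70 mm long in y, axis 13 mm above the bed floor; with its blue brackets up to 20 mm above the floor, x -110 to -71 mm. Value in m: 0 = out, to 0.0035 pushed back (-x), then solid; 2.8 N + 0.8 N/mm. Overlaps the near edge of the hooked plate by 2.6 mm; light pressure (4 to 10 N) snaps it past. Delicate: under 15 N
- label_roll: Yellow roll of label tape lying flat, 100 mm across, 25 mm high; a bystander. Origin: centre of its underside
- bottle_a: Small white bottle with a blue label, 40 mm across, 68 mm high, a bystander. Origin: centre of its underside
- bottle_b: Another such white bottle, 40 mm across, 68 mm high, a bystander. Origin: centre of its underside
- bottle_c: Another such white bottle, 40 mm across, 68 mm high, a bystander. Origin: centre of its underside
- bottle_d: Another such white bottle, 40 mm across, 68 mm high, a bystander. Origin: centre of its underside
- carton: White carton 70 by 110 by 60 mm high, a bystander. Origin: centre of its underside
- spatula: Spatula, about 180 mm long, lying on the table, a bystander. Origin: on the table under its middle
Mind the look-alikes: they are no part of the job. What is shaped like the plate but purple is not meant.

How it is judged:
By the outcome, as a careful person would: the job done as asked, in the order asked, and still so for the second after the job is handed in, with the robot touching nothing.
It also fails if it takes over 54 s, if anything falls off the work surface, if the arm or the gripper's body presses on something with over 40 N, if the wrist force passes 120 N, or if a joint passes its speed limit or range.

## Working session

There is one attempt and no reset: what is moved stays moved. The work goes in short steps, Python scripts to look and compute and a shell command to move; the robot and the scene stay as the last step left them, time stands still between calls to the robot, and variables do not carry over. Pictures are saved under pics/ and viewed, and the job is handed in when it is done.

```bash
mkdir -p pics; python3 - <<'E'
from workcell import *
import cv2
print(get_state())
for n in ["side","top","wrist"]:
    c=calibration(n); print(n,c)
    cv2.imwrite(f"pics/{n}0.png",read_camera(n))
E
```

```text
{'clock': 0.0, 'joint_pos': array([1.18340511e+00, 3.13998597e-01, 4.49893510e-02, 1.30356772e+00,
       1.26317914e-05, 1.43122644e+00]), 'qvel': array([-0.00081212,  0.00011517,  0.00085886,  0.00290705,  0.00039083,
       -0.00056075]), 'tau': array([-8.09911694e-05, -4.80631649e+01,  2.98530972e+01,  1.95326109e-02,
       -1.42018389e-04, -1.22511051e-05]), 'tcp_pos': array([0.14096323, 0.55726175, 0.40381384]), 'orientation': array([-2.37974634e-04,  1.23593782e-01,  9.92332497e-01, -8.57947642e-04]), 'wrist_force': array([-0.14361996, -0.10888823, -1.06689723]), 'ft_torque': array([ 0.00068006,  0.03343457, -0.0218797 ]), 'finger_gap': 0.08556742871678788}
side {'fx': 488.6907615612013, 'fy': 488.6907615612013, 'cx': 259.9203888796445, 'cy': 192.52536216494042, 'k1': -0.10755534903758686, 'extrinsics': array([[-0.91171688, -0.41081315,  0.00221167,  0.46307791],
       [-0.29189017,  0.64398419, -0.70716653,  0.18600235],
       [ 0.28908903, -0.64538122, -0.70704357,  1.52398819],
       [ 0.        ,  0.        ,  0.        ,  1.        ]])}
top {'fx': 383.2909853414854, 'fy': 383.2909853414854, 'cx': 255.3704285821834, 'cy': 190.31284607053195, 'k1': 0.002654327621985501, 'extrinsics': array([[ 0.00740121, -0.9998618 , -0.01488634,  0.0327681 ],
       [-0.99201859, -0.00546762, -0.12597312,  0.51865198],
       [ 0.12587432,  0.01569988, -0.99192196,  1.03783732],
       [ 0.        ,  0.        ,  0.        ,  1.        ]])}
wrist {'fx': 314.62105875566414, 'fy': 314.62105875566414, 'cx': 252.27672770338316, 'cy': 191.678414759514, 'k1': -0.08425368406798835, 'extrinsics': array([[ 0.24527745,  0.9694515 , -0.00166097, -0.5754326 ],
       [ 0.92376693, -0.23319851,  0.3037649 , -0.04021777],
       [ 0.29409801, -0.07604102, -0.95274557,  0.37873736],
       [ 0.        ,  0.        ,  0.        ,  1.        ]])}
```

View pics/side0.png

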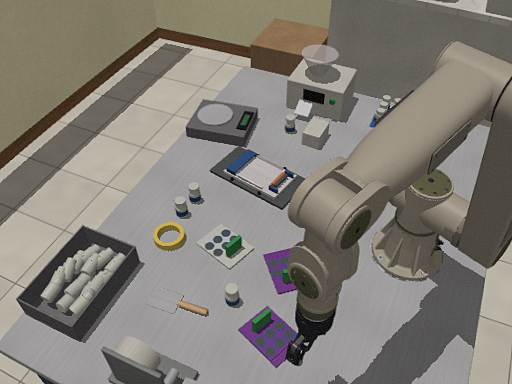

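View pics/top0.png

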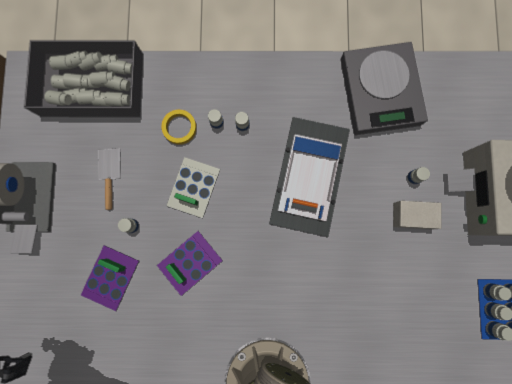

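View pics/wrist0.png

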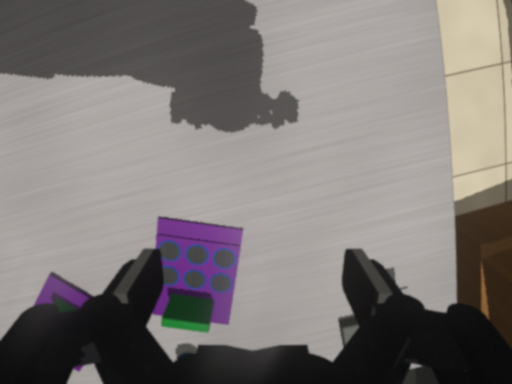

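```bash
cat > h.py <<'E'
from workcell import *
import cv2, numpy as np
from scipy.spatial.transform import Rotation as R
def ray(c,uv,):
    K=np.array([[c['fx'],0,c['cx']],[0,c['fy'],c['cy']],[0,0,1]])
    p=cv2.undistortPoints(np.array(uv,float).reshape(-1,1,2),K,np.array([c['k1'],0,0,0.])).reshape(-1,2)
    E=c['extrinsics'];d=np.c_[p,np.ones(len(p))]@E[:3,:3]
    o=-E[:3,:3].T@E[:3,3]
    return o,d
def onplane(c,uv,z):
    o,d=ray(c,uv); return o+d*((z-o[2])/d[:,2])[:,None]
def proj(c,P):
    K=np.array([[c['fx'],0,c['cx']],[0,c['fy'],c['cy']],[0,0,1]])
    E=c['extrinsics']
    return cv2.projectPoints(np.array(P,float).reshape(-1,1,3),cv2.Rodrigues(E[:3,:3])[0],E[:3,3],K,np.array([c['k1'],0,0,0.]))[0].reshape(-1,2)
def pose():
    s=get_state(); q=s['orientation']; return s,R.from_quat([q[1],q[2],q[3],q[0]])
E
python3 - <<'E'
from h import *
im=cv2.imread('pics/top0.png');c=calibration('top')
cv2.imwrite('pics/c1.png',cv2.resize(im[140:240,150:350],None,fx=4,fy=4,interpolation=cv2.INTER_CUBIC))
hsv=cv2.cvtColor(im,cv2.COLOR_BGR2HSV)
def rep(name,m,roi,z):
    x0,x1,y0,y1=roi; M=np.zeros(m.shape,np.uint8);M[y0:y1,x0:x1]=m[y0:y1,x0:x1]
    cs,_=cv2.findContours(M,cv2.RETR_EXTERNAL,cv2.CHAIN_APPROX_NONE)
    k=max(cs,key=cv2.contourArea);r=cv2.minAreaRect(k);b=cv2.boxPoints(r)
    P=onplane(c,b,z);ce=onplane(c,[r[0]],z)[0]
    print(name,cv2.contourArea(k),np.round(r[0],1),np.round(b,1).tolist(),'\n  ctr',ce.round(4),'edges',[ (np.linalg.norm(P[i]-P[i-1]).round(4),np.degrees(np.arctan2(*(P[i]-P[i-1])[[1,0]])).round(1)) for i in range(4)])
print(im[200,180],im[165,190],im[215,150],im[130,320],im[180,310])
V=hsv[...,2];S=hsv[...,1];H=hsv[...,0]
v=im.min(2)
rep('plate',((v>175)*255).astype(np.uint8),(155,230,145,230),.008)
rep('base',((V<90)*255).astype(np.uint8),(260,360,105,245),.012)
rep('handle',((H>45)&(H<75)&(S>120)).astype(np.uint8)*255,(155,230,145,230),.060)
rep('hood',((H>95)&(H<125)&(S>120)).astype(np.uint8)*255,(280,350,125,165),.041)
rep('roller',((H<15)&(S>150)).astype(np.uint8)*255,(270,350,190,220),.044)
E
```

```text
[67 76 70] [163 177 177] [133 131 133] [69 70 68] [191 190 193]Traceback (most recent call last):
  File "<stdin>", line 14, in <module>
  File "<stdin>", line 8, in rep
ValueError: max() iterable argument is empty
```

```bash
python3 - <<'E'
import cv2
im=cv2.imread('pics/side0.png')
cv2.imwrite('pics/c2.png',cv2.resize(im[140:290,190:330],None,fx=4,fy=4,interpolation=cv2.INTER_CUBIC))
E
```

```text
(no output)
```

View pics/c1.png

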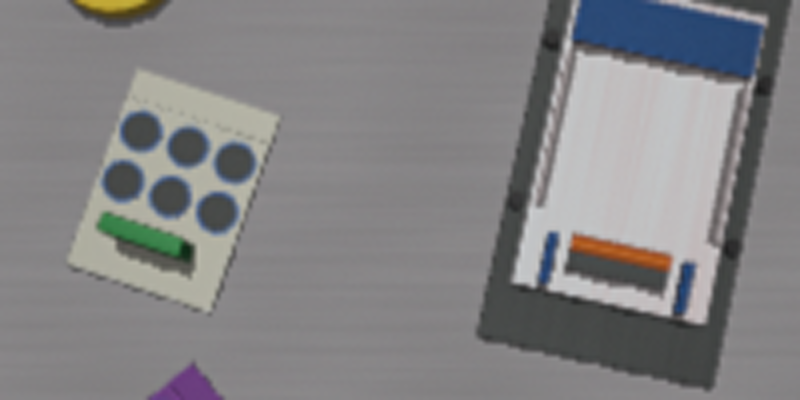

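View pics/c2.png

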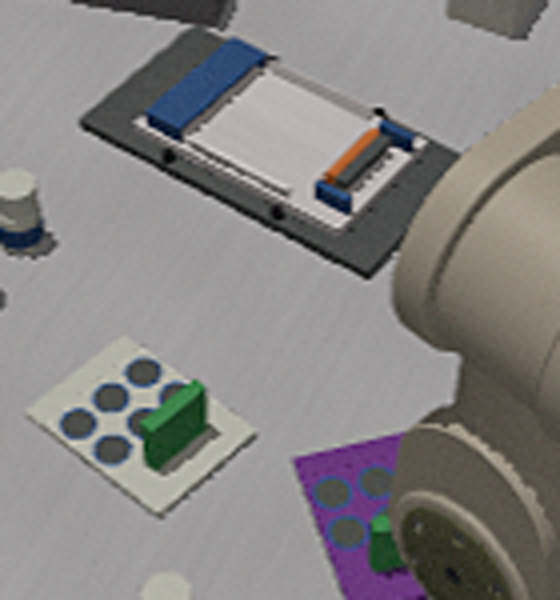

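```bash
cat > m.py <<'E'
from h import *
def rep(c,name,m,roi,z,close=0):
    x0,x1,y0,y1=roi; M=np.zeros(m.shape,np.uint8);M[y0:y1,x0:x1]=m[y0:y1,x0:x1]*255
    if close: M=cv2.morphologyEx(M,cv2.MORPH_CLOSE,np.ones((close,close),np.uint8))
    cs,_=cv2.findContours(M,cv2.RETR_EXTERNAL,cv2.CHAIN_APPROX_NONE)
    k=max(cs,key=cv2.contourArea);r=cv2.minAreaRect(k);b=cv2.boxPoints(r)
    P=onplane(c,b,z);ce=onplane(c,[r[0]],z)[0]
    print(name,cv2.contourArea(k),np.round(r[0],1),np.round(b,1).tolist(),'\n  ctr',ce.round(4),'edges',[ (float(np.linalg.norm(P[i]-P[i-1]).round(4)),float(np.degrees(np.arctan2(*(P[i]-P[i-1])[[1,0]])).round(1))) for i in range(4)])
    return P
E
python3 - <<'E'
from m import *
im=cv2.imread('pics/top0.png');c=calibration('top')
hsv=cv2.cvtColor(im,cv2.COLOR_BGR2HSV);V=hsv[...,2];S=hsv[...,1];H=hsv[...,0];v=im.min(2)
rep(c,'plate',V>152,(160,228,148,225),.008)
rep(c,'base',V<100,(268,355,112,240),.012,9)
rep(c,'bed',v>165,(268,355,122,240),.024,9)
rep(c,'handle',(H>45)&(H<75)&(S>120),(155,230,145,230),.060)
rep(c,'hood',(H>95)&(H<125)&(S>120),(280,350,125,165),.041)
rep(c,'roller',(H<15)&(S>150),(270,350,190,220),.044)
print(get_state()['clock'])
E
```

```text
plate 1768.5 [192.7 186.7] [[166.10000610351562, 205.0], [183.6999969482422, 155.8000030517578], [219.3000030517578, 168.5], [201.8000030517578, 217.6999969482422]] 
  ctr [0.531  0.2164 0.008 ] edges [(0.1088, 70.9), (0.1507, -17.7), (0.1105, -109.5), (0.1498, 161.6)]
base 6593.0 [313.7 168.8] [[267.8999938964844, 224.3000030517578], [296.20001220703125, 98.9000015258789], [359.6000061035156, 113.30000305175781], [331.29998779296875, 238.60000610351562]] 
  ctr [ 0.5842 -0.1302  0.012 ] edges [(0.1814, 77.7), (0.376, -12.6), (0.1889, -103.2), (0.3733, 166.3)]
bed 2644.0 [308.7 183.2] [[277.79998779296875, 209.89999389648438], [291.8999938964844, 146.0], [339.5, 156.5], [325.5, 220.39999389648438]] 
  ctr [ 0.5406 -0.1138  0.024 ] edges [(0.1355, 77.9), (0.1875, -12.4), (0.1383, -102.5), (0.1865, 166.8)]
handle 63.5 [185.6 198.8] [[174.3000030517578, 197.0], [175.60000610351562, 193.1999969482422], [196.8000030517578, 200.60000610351562], [195.5, 204.5]] 
  ctr [0.4906 0.2256 0.06  ] edges [(0.0618, 71.0), (0.011, -17.6), (0.0619, -109.0), (0.011, 162.0)]
hood 528.0 [316.2 147.6] [[292.8999938964844, 149.1999969482422], [295.6000061035156, 136.60000610351562], [339.6000061035156, 146.0], [336.8999938964844, 158.60000610351562]] 
  ctr [ 0.6392 -0.1339  0.041 ] edges [(0.1253, 77.8), (0.0372, -12.1), (0.1259, -102.3), (0.0371, 167.1)]
roller 59.0 [304.5 202.8] [[292.6000061035156, 201.89999389648438], [293.29998779296875, 198.5], [316.5, 203.8000030517578], [315.70001220703125, 207.1999969482422]] 
  ctr [ 0.4831 -0.0994  0.044 ] edges [(0.0649, 77.4), (0.0096, -13.0), (0.065, -102.6), (0.0096, 166.6)]
0.15
```

```bash
cat > spots.py <<'E'
from m import *
def spots(im,c,roi,z=.008):
    x0,x1,y0,y1=roi
    g=cv2.resize(im[y0:y1,x0:x1],None,fx=4,fy=4,interpolation=cv2.INTER_CUBIC)
    m=((g[...,2].astype(int)<100)&(g[...,1].astype(int)-g[...,2]<25)).astype(np.uint8)
    n,l,s,ce=cv2.connectedComponentsWithStats(m)
    L=[(ce[i]+.5)/4-.5+[x0,y0] for i in range(1,n) if 300<s[i,4]<1600 and 0.6<s[i,2]/s[i,3]<1.6]
    return onplane(c,L,z) if L else []
E
python3 - <<'E'
from spots import *
im=cv2.imread('pics/top0.png');c=calibration('top')
P=spots(im,c,(160,228,148,225));print(P.round(4))
hsv=cv2.cvtColor(im,cv2.COLOR_BGR2HSV);V=hsv[...,2]
P=rep(c,'base',V<100,(268,352,117,240),.012,3)
s,r=pose();print(r.as_matrix().round(3))
E
```

```text
[[0.5726 0.2405 0.008 ]
 [0.5615 0.2063 0.008 ]
 [0.55   0.1723 0.008 ]
 [0.5364 0.2523 0.008 ]
 [0.5252 0.2181 0.008 ]
 [0.5141 0.1841 0.008 ]]
base 6458.5 [309.5 176.9] [[268.20001220703125, 224.89999389648438], [291.5, 116.30000305175781], [350.8999938964844, 129.0], [327.6000061035156, 237.60000610351562]] 
  ctr [ 0.5605 -0.118   0.012 ] edges [(0.1695, 78.3), (0.3233, -11.9), (0.1756, -102.4), (0.3212, 167.0)]
[[-0.969  0.245 -0.   ]
 [ 0.245  0.969 -0.001]
 [ 0.    -0.001 -1.   ]]
```

```bash
cat > plan.py <<'E'
from h import *
import sys
def tgt_R(yaw,tilt=0):
    # tool y along dir yaw+180 (plate far = -tool y), z down; tilt>0: near end up (rotation about plate +y lifts... nose down)
    a=np.radians(yaw); ux=np.array([np.cos(a),np.sin(a),0]);y=-ux;z=np.array([0,0,-1.]);x=np.cross(y,z)
    M=np.c_[x,y,z]; py=np.array([-np.sin(a),np.cos(a),0])
    return R.from_rotvec(np.radians(tilt)*py)*R.from_matrix(M)
def plan(p,Rt,n,p0=None,R0=None):
    s,r=pose(); p0=s['tcp_pos'] if p0 is None else p0; r=r if R0 is None else R0
    rv=(r.inv()*Rt).as_rotvec(degrees=True); 
    d=(np.array(p)-p0)/n; out=[]
    for i in range(n):
        sh=r.inv().apply(d)*1000; out.append(np.r_[sh,rv/n].round(1).tolist()); r=r*R.from_rotvec(rv/n,degrees=True)
    print(np.array(p).round(4),'rotvec',rv.round(2))
    for o in out: print(o)
E
python3 - <<'E'
from plan import *
plan([.493,.229,.30],tgt_R(-18.25),8)
E
```

```text
[0.493 0.229 0.3  ] rotvec [-6.000e-02 -7.000e-02 -8.595e+01]
[-52.7, -29.0, 13.0, -0.0, -0.0, -10.7]
[-46.4, -38.3, 13.0, -0.0, -0.0, -10.7]
[-38.4, -46.3, 13.0, -0.0, -0.0, -10.7]
[-29.1, -52.6, 13.0, -0.0, -0.0, -10.7]
[-18.8, -57.1, 13.0, -0.0, -0.0, -10.7]
[-7.8, -59.7, 13.0, -0.0, -0.0, -10.7]
[3.4, -60.1, 13.0, -0.0, -0.0, -10.7]
[14.6, -58.4, 13.0, -0.0, -0.0, -10.7]
```

```bash
python3 -m crank '[[-52.7,-29,13,0,0,-10.6,1],[-46.4,-38.3,13,0,0,-10.6,1],[-38.4,-46.3,13,0,0,-10.6,1],[-29.1,-52.6,13,0,0,-10.6,1],[-18.8,-57.1,13,0,0,-10.6,1],[-7.8,-59.7,13,0,0,-10.6,1],[3.4,-60.1,13,0,0,-10.6,1],[14.6,-58.4,13,0,0,-10.6,1]]' 30; python3 - <<'E'
from plan import *
plan([.493,.229,.26],tgt_R(-18.25),2)
cv2.imwrite('pics/w1.png',read_camera('wrist'))
print(get_state()['wrist_force'])
E
```

```text
clock: 1.15
tcp_pos: [0.4472, 0.2395, 0.3093]
orientation: [0.0, -0.527, 0.85, 0.0]
wrist_force: [0.0, 0.8, 1.2]
finger_gap: 0.0853
[0.493 0.229 0.26 ] rotvec [-0.    0.01 -8.14]
[-5.5, -22.9, 24.6, -0.0, 0.0, -4.1]
[-3.9, -23.2, 24.6, -0.0, 0.0, -4.1]
[ 3.42671859 -2.73835718 -0.52556338]
```

View pics/w1.png

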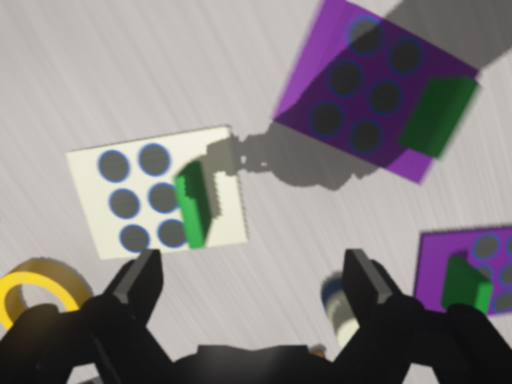

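```bash
python3 -m crank '[[-5.5,-22.9,20,0,0,-4.1,1],[-3.9,-23.2,20,0,0,-4.1,1],[0,0,0,0,0,0,1],[0,0,0,0,0,0,1],[0,0,0,0,0,0,1],[0,0,0,0,0,0,1],[0,0,0,0,0,0,1],[0,0,0,0,0,0,1]]'; python3 - <<'E'
from plan import *
c=calibration('wrist')
im=read_camera('wrist')
for z in (.06,):
  a=np.radians(-18.25);ux=np.array([np.cos(a),np.sin(a),0]);uy=np.array([-ux[1],ux[0],0])
  for dx in(-7,7):
   for dy in (-30,30):
    q=proj(c,np.array([.493,.229,.06])+ux*dx/1000+uy*dy/1000)[0]; print(q.round(1)); cv2.circle(im,tuple(int(v) for v in q.round()),2,(0,0,255),-1)
cv2.imwrite('pics/w2.png',im)
s=get_state();print(s['wrist_force'],s['ft_torque'])
plan([.493,.229,.201],tgt_R(-18.25),2)
E
```

```text
clock: 2.2
tcp_pos: [0.492, 0.2304, 0.2699]
orientation: [0.0, -0.584, 0.812, -0.0]
wrist_force: [1.0, -0.3, -0.2]
finger_gap: 0.0858
[263.4 173. ]
[262.8 263.5]
[239.4 173.1]
[241.  263.6]
[ 0.29615317 -0.37255175 -0.55266739] [ 0.03389649 -0.01166238 -0.01624904]
[0.493 0.229 0.201] rotvec [-0.01  0.02 -0.26]
[0.5, -0.7, 34.4, -0.0, 0.0, -0.1]
[0.5, -0.7, 34.4, -0.0, 0.0, -0.1]
```

View pics/w2.png

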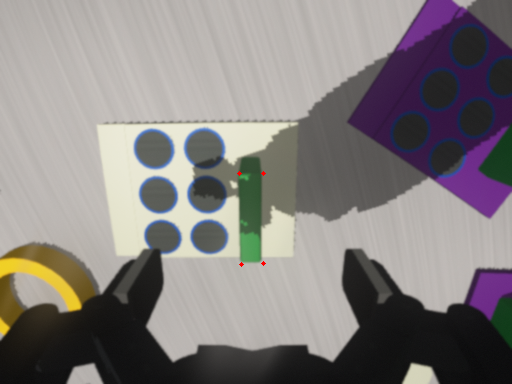

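```bash
python3 -m crank '[[0.5,-0.7,35,0,0,0,1],[0.5,-0.7,34,0,0,-0.2,1],[0,0,0,0,0,0,1],[0,0,0,0,0,0,0],[0,0,0,0,0,0,0],[0,0,0,0,0,0,0],[0,0,0,0,0,0,0],[0,0,0,0,0,0,0]]' 70; python3 - <<'E'
from plan import *
s=get_state();print(s['wrist_force'],s['ft_torque'],s['finger_gap'],s['tcp_pos'])
im=read_camera('top'); P=spots(im,calibration('top'),(160,228,148,225)) if 0 else 0
cv2.imwrite('pics/t3.png',im)
cv2.imwrite('pics/w3.png',read_camera('wrist'))
E
```

```text
clock: 3.25
tcp_pos: [0.4934, 0.229, 0.2016]
orientation: [0.001, -0.586, 0.811, -0.0]
wrist_force: [-0.6, 1.1, 6.2]
finger_gap: 0.0129
[-0.5587666   1.11292557  6.16849447] [ 0.02729624  0.2093688  -0.01157256] 0.012892737518052007 [0.49342562 0.22903469 0.20157804]
```

View pics/w3.png

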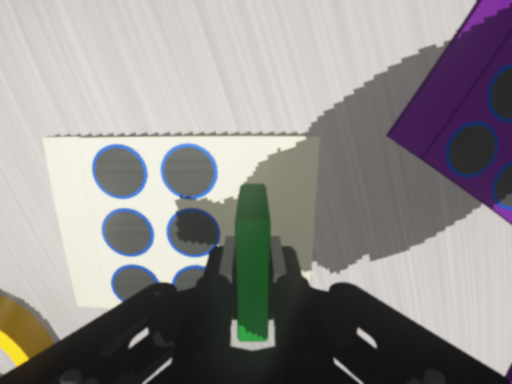

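```bash
python3 -m crank '[[0,0,-2,0,0,0,0],[0,0,-12,0,0,0,0],[0,0,-25,0,0,0,0],[0,0,-30,0,0,0,0],[0,0,-31,0,0,0,0],[0,0,0,0,0,0,0],[0,0,0,0,0,0,0],[0,0,0,0,0,0,0]]'; cat > inhand.py <<'E'
from plan import *
def fitplane_spots(im,c,tcp,r,zoff=.201):
    g=cv2.resize(im,None,fx=3,fy=3,interpolation=cv2.INTER_CUBIC)
    m=((g.max(2)<110)).astype(np.uint8)
    return g,m
E
python3 - <<'E'
from plan import *
s,r=pose();c=calibration('wrist')
im=read_camera('wrist');cv2.imwrite('pics/w4.png',im)
im2=read_camera('top');cv2.imwrite('pics/t4.png',im2)
print(s['tcp_pos'],s['wrist_force'],s['ft_torque'],s['finger_gap'],r.as_matrix().round(4).tolist())
np.save('w4c.npy',c['extrinsics'])
E
```

```text
clock: 4.35
tcp_pos: [0.4925, 0.2287, 0.2993]
orientation: [-0.001, -0.586, 0.811, 0.0]
wrist_force: [-0.0, -0.5, -2.5]
finger_gap: 0.013
[0.49246103 0.22867026 0.29925144] [-0.02358357 -0.48810655 -2.52256807] [ 0.02758447  0.04023788 -0.01542105] 0.013042842258812748 [[-0.3142, -0.9494, -0.0027], [-0.9494, 0.3142, -0.0007], [0.0015, 0.0023, -1.0]]
```

View pics/w4.png

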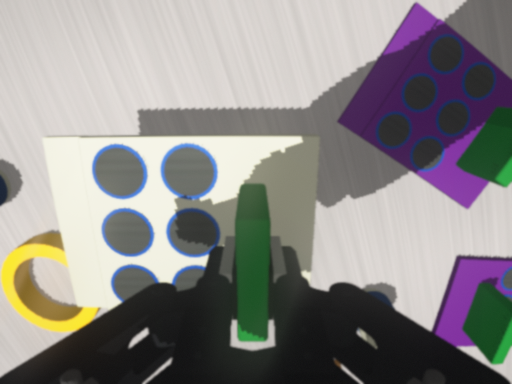

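View pics/t4.png

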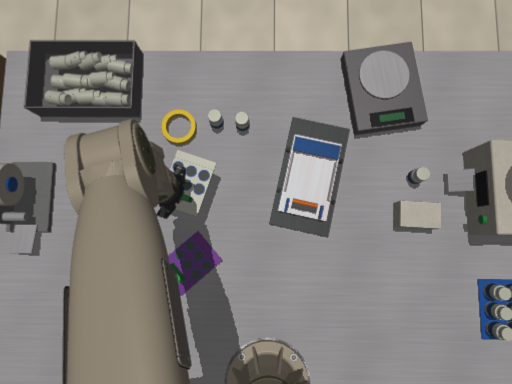

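```bash
python3 - <<'E'
from plan import *
c=calibration('wrist');s,r=pose()
im=cv2.imread('pics/w4.png')
g=cv2.resize(im,None,fx=4,fy=4,interpolation=cv2.INTER_CUBIC)
# blue rims -> ellipse fit
hsv=cv2.cvtColor(g,cv2.COLOR_BGR2HSV)
m=((hsv[...,0]>100)&(hsv[...,0]<125)&(hsv[...,1]>110)).astype(np.uint8)
m[:,1200:]=0;m=cv2.morphologyEx(m,cv2.MORPH_CLOSE,np.ones((9,9),np.uint8))
cs,_=cv2.findContours(m,cv2.RETR_EXTERNAL,cv2.CHAIN_APPROX_NONE)
for k in cs:
    if cv2.contourArea(k)<8000: continue
    e=cv2.fitEllipse(k); uv=(np.array(e[0])+.5)/4-.5
    P=onplane(c,[uv],s['tcp_pos'][2]-.2016+.008)[0]
    t=r.inv().apply(P-s['tcp_pos'])
    print(uv.round(1),np.round(e[1],0),'plate frame rel grip x,y mm',(-t[1]*1000).round(1),(-t[0]*1000).round(1), 'P',P.round(4))
E
```

```text
[192.7 232.4] [189. 211.] plate frame rel grip x,y mm 34.7 -0.7 P [0.5249 0.2171 0.1059]
[127.4 232. ] [180. 210.] plate frame rel grip x,y mm 72.3 -0.7 P [0.5606 0.2052 0.1059]
[119.3 171.1] [201. 228.] plate frame rel grip x,y mm 72.4 -36.4 P [0.5495 0.1712 0.1059]
[188.7 171. ] [213. 226.] plate frame rel grip x,y mm 34.7 -36.4 P [0.5138 0.1832 0.1059]
```

```bash
cat > place.py <<'E'
from plan import *
BED=np.array([.5606,-.1166,.024]);YAW=-12.4
a=np.radians(YAW);UX=np.array([np.cos(a),np.sin(a),0]);UY=np.array([-UX[1],UX[0],0])
OFF=np.array([.0006,-.0405,.2016])
FAR=OFF+[0,-.075,0]; NEAR=OFF+[0,.075,0]
def tcp_for(fx,fy,fz,tilt):
    Rt=tgt_R(YAW,tilt); return BED+UX*fx/1000+UY*fy/1000+[0,0,fz/1000]-Rt.apply(FAR),Rt
def show():
    s,r=pose()
    o=[]
    for n,q in(('far',FAR),('near',NEAR)):
        P=s['tcp_pos']+r.apply(q)-BED; o.append((n,(np.array([P@UX,P@UY,P[2]])*1000).round(2).tolist()))
    ax=-r.as_matrix()[:,1]; F=s['wrist_force']
    print('t',round(s['clock'],2),o,'tilt',np.degrees(-np.arcsin(ax[2])).round(2),'yaw',np.degrees(np.arctan2(ax[1],ax[0])).round(2),'F bed',np.round([F@UX,F@UY,F[2]],1),'M',s['ft_torque'].round(2),'gap',round(s['finger_gap'],4))
E
python3 - <<'E'
from place import *
show()
p,Rt=tcp_for(35,0,50,11)
plan(p,Rt,8)
E
```

```text
t 4.45 [('far', [-26.12, 309.95, 73.62]), ('near', [-175.32, 325.41, 73.92])] tilt 0.11 yaw -18.32 F bed [ 0.2  0.2 -2. ] M [ 0.04  0.   -0.02] gap 0.0131
[ 0.5217 -0.1074  0.2939] rotvec [-10.87   0.5   -5.9 ]
[38.7, -16.7, 0.7, -1.4, 0.1, -0.7]
[39.0, -16.2, 0.4, -1.4, 0.1, -0.7]
[39.2, -15.7, 0.0, -1.4, 0.1, -0.7]
[39.4, -15.2, -0.3, -1.4, 0.1, -0.7]
[39.6, -14.6, -0.6, -1.4, 0.1, -0.7]
[39.7, -14.1, -0.9, -1.4, 0.1, -0.7]
[39.9, -13.6, -1.2, -1.4, 0.1, -0.7]
[40.1, -13.0, -1.5, -1.4, 0.1, -0.7]
```

```bash
python3 -m crank '[[20,-8,0,-1.4,0.1,-0.7,0],[39,-16.2,0.4,-1.4,0.1,-0.7,0],[48,-20,0,-1.4,0.1,-0.7,0],[49,-19,-0.3,-1.4,0.1,-0.7,0],[49,-18,-0.6,-1.4,0.1,-0.7,0],[48,-17,-0.9,-1.4,0.1,-0.7,0],[40,-13.6,-1.2,-1.4,0.1,-0.7,0],[22,-7,-1.5,-1.2,0,-0.9,0]]';python3 -m crank '[[0,0,0,0,0,0,0],[0,0,0,0,0,0,0],[0,0,0,0,0,0,0],[0,0,0,0,0,0,0],[0,0,0,0,0,0,0],[0,0,0,0,0,0,0],[0,0,0,0,0,0,0],[0,0,0,0,0,0,0]]'; python3 - <<'E'
from place import *
show()
p,Rt=tcp_for(38,0,10,11)
plan(p,Rt,8)
cv2.imwrite('pics/w5.png',read_camera('wrist'))
cv2.imwrite('pics/s5.png',cv2.resize(read_camera('side')[130:280,190:350],None,fx=4,fy=4,interpolation=cv2.INTER_CUBIC))
E
```

```text
clock: 5.45
tcp_pos: [0.5215, -0.109, 0.2953]
orientation: [-0.061, -0.622, 0.777, 0.075]
wrist_force: [-0.4, 1.2, -2.4]
finger_gap: 0.013
clock: 6.45
tcp_pos: [0.5215, -0.1068, 0.2961]
orientation: [-0.061, -0.623, 0.776, 0.074]
wrist_force: [-0.1, -0.3, -2.3]
finger_gap: 0.0127
t 6.45 [('far', [34.52, 0.04, 52.18]), ('near', [-112.72, 0.33, 80.84])] tilt 11.02 yaw -12.51 F bed [-0.  -0.3 -2.3] M [-0.04 -0.22  0.01] gap 0.0127
[ 0.5247 -0.1081  0.2539] rotvec [ 0.02 -0.09 -0.11]
[0.1, -1.4, 5.1, 0.0, -0.0, -0.0]
[0.1, -1.4, 5.1, 0.0, -0.0, -0.0]
[0.1, -1.4, 5.1, 0.0, -0.0, -0.0]
[0.1, -1.4, 5.1, 0.0, -0.0, -0.0]
[0.1, -1.4, 5.1, 0.0, -0.0, -0.0]
[0.1, -1.4, 5.1, 0.0, -0.0, -0.0]
[0.1, -1.4, 5.1, 0.0, -0.0, -0.0]
[0.1, -1.4, 5.1, 0.0, -0.0, -0.0]
```

View pics/w5.png

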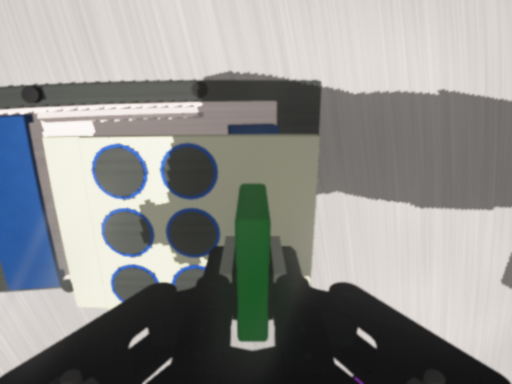

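View pics/s5.png

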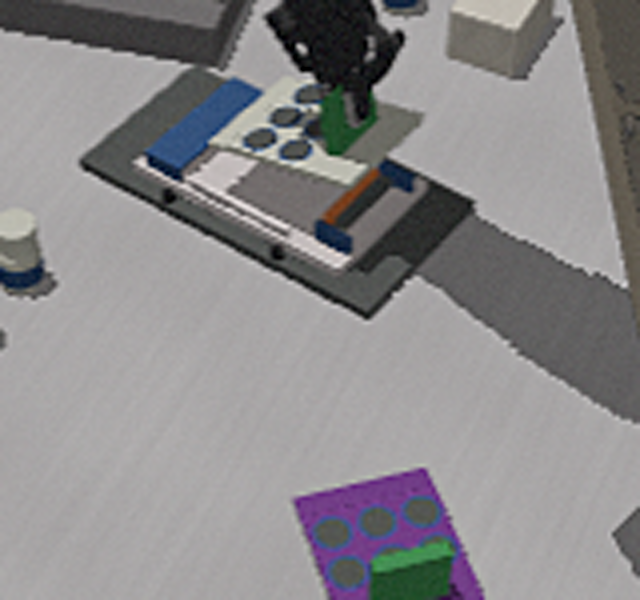

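```bash
python3 - <<'E'
from place import *
c=calibration('wrist');im=cv2.imread('pics/w5.png')
cv2.imwrite('pics/w5c.png',cv2.resize(im[90:310,0:150],None,fx=3.5,fy=2.7,interpolation=cv2.INTER_CUBIC)[:600])
hsv=cv2.cvtColor(im,cv2.COLOR_BGR2HSV);m=((hsv[...,0]>100)&(hsv[...,0]<125)&(hsv[...,1]>120)).astype(np.uint8);m[:,80:]=0
n,l,s,ce=cv2.connectedComponentsWithStats(m);i=1+np.argmax(s[1:,4]);k=cv2.findContours((l==i).astype(np.uint8),0,1)[0][0].reshape(-1,2)
cor=cv2.approxPolyDP(k.reshape(-1,1,2),3,True).reshape(-1,2);print(cor.tolist())
P=onplane(c,cor,.041)-BED
print((np.c_[P@UX,P@UY]*1000).round(1).tolist())
E
```

```text
[[19, 115], [0, 117], [0, 261], [10, 288], [46, 285], [52, 271], [26, 126], [30, 119]]
[[65.7, -65.0], [78.2, -64.4], [101.8, 38.9], [100.4, 62.5], [72.7, 62.0], [65.6, 50.2], [62.4, -57.7], [59.0, -62.1]]
```

View pics/w5c.png

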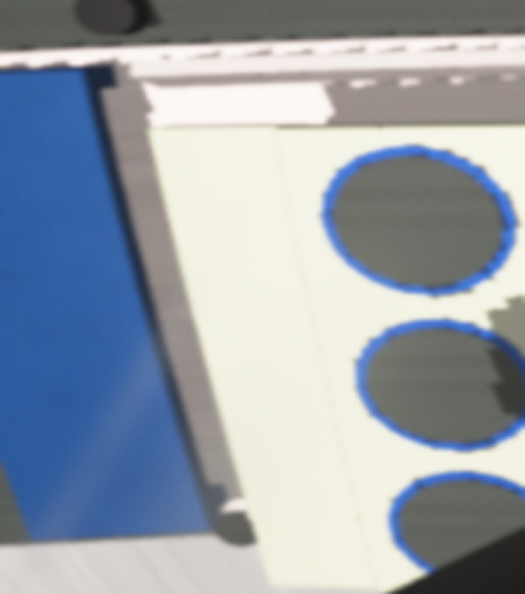

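```bash
python3 - <<'E'
from place import *
c=calibration('wrist')
uv=np.array([[85,70],[105,150],[150,330],[185,440],[212,530]])/[3.5,2.7]+[0,90]
P=onplane(c,uv,.041)-BED
print((np.c_[P@UX,P@UY]*1000).round(1).tolist())
P=onplane(c,np.array([[0,65],[85,68],[28,540],[212,532]])/[3.5,2.7]+[0,90],.041)-BED
print((np.c_[P@UX,P@UY]*1000).round(1).tolist())
E
```

```text
[[62.4, -64.2], [62.1, -44.7], [62.5, 2.8], [61.8, 35.2], [62.1, 64.1]]
[[77.9, -66.2], [62.3, -64.7], [102.4, 64.2], [62.2, 64.7]]
```

```bash
python3 -m crank '[[0.1,-0.7,3,0,0,0,0],[0.1,-1.8,8,0,0,0,0],[0.1,-1.8,8,0,0,0,0],[0.1,-1.8,8,0,0,0,0],[0.1,-1.8,8,0,0,0,0],[0.1,-1.4,6,0,0,0,0],[0.1,-0.7,3,0,0,-0.1,0],[0,0,0,0,0,0,0]]'; python3 - <<'E'
from place import *
show()
p,Rt=tcp_for(38,0,1.5,11)
plan(p,Rt,4)
E
```

```text
clock: 7.55
tcp_pos: [0.5226, -0.1078, 0.2509]
orientation: [-0.061, -0.624, 0.776, 0.074]
wrist_force: [0.4, 0.1, -1.6]
finger_gap: 0.0129
t 7.55 [('far', [35.83, -0.52, 6.92]), ('near', [-111.39, -0.5, 35.62])] tilt 11.03 yaw -12.41 F bed [ 0.4  0.2 -1.6] M [-0.03 -0.22 -0.02] gap 0.0129
[ 0.5247 -0.1081  0.2454] rotvec [ 0.03 -0.09 -0.01]
[-0.1, -0.8, 1.2, 0.0, -0.0, -0.0]
[-0.0, -0.8, 1.2, 0.0, -0.0, -0.0]
[-0.0, -0.8, 1.2, 0.0, -0.0, -0.0]
[-0.0, -0.8, 1.2, 0.0, -0.0, -0.0]
```

```bash
python3 -m crank '[[-0.1,-0.4,1.5,0,0,0,0],[-0.1,-0.3,1.3,0,0,0,0],[-0.1,-0.2,1,0,0,0,0],[0,-0.2,1,0,0,0,0],[0,-0.1,0.5,0,0,0,0],[0,-0.1,0.5,0,0,0,0],[0,-0.1,0.5,0,0,0,0],[0,0,0,0,0,0,0]]'; python3 - <<'E'
from place import *
show()
E
```

```text
clock: 8.55
tcp_pos: [0.5229, -0.1076, 0.2445]
orientation: [-0.061, -0.624, 0.776, 0.074]
wrist_force: [-0.5, -0.5, -1.8]
finger_gap: 0.0129
t 8.55 [('far', [36.05, -0.24, 0.58]), ('near', [-111.18, -0.21, 29.26])] tilt 11.02 yaw -12.41 F bed [-0.4 -0.6 -1.8] M [-0.1  -0.21  0.03] gap 0.0129
```

```bash
python3 -m crank '[[0,-0.1,0.4,0,0,0,0],[0,-0.1,0.4,0,0,0,0],[0,0,0,0,0,0,0],[0,0,0,0,0,0,0],[0,0,0,0,0,0,0],[0,0,0,0,0,0,0],[0,0,0,0,0,0,0],[0,0,0,0,0,0,0]]'; python3 - <<'E'
from place import *
show()
E
```

```text
clock: 9.55
tcp_pos: [0.5229, -0.1076, 0.2438]
orientation: [-0.061, -0.624, 0.776, 0.074]
wrist_force: [-0.7, 0.9, -0.1]
finger_gap: 0.0131
t 9.55 [('far', [36.08, -0.26, -0.19]), ('near', [-111.15, -0.23, 28.49])] tilt 11.02 yaw -12.41 F bed [-0.8  0.7 -0.1] M [-0.11 -0.07  0.  ] gap 0.0131
```

```bash
python3 -m crank '[[0,0.2,-1.3,0,0,0,0],[0,-2.9,-0.6,0,0,0,0],[0,-5.9,-1.1,0,0,0,0],[0,-5.9,-1.2,0,0,0,0],[0,-5.9,-1.1,0,0,0,0],[0,-5.9,-1.2,0,0,0,0],[0,-2.9,-0.5,0,0,0,0],[0,-1,-0.2,0,0,0,0]]'; python3 - <<'E'
from place import *
show()
E
```

```text
clock: 10.55
tcp_pos: [0.5534, -0.1143, 0.2449]
orientation: [-0.061, -0.624, 0.776, 0.074]
wrist_force: [0.7, 0.5, -1.7]
finger_gap: 0.0132
t 10.55 [('far', [67.28, -0.22, 0.98]), ('near', [-79.95, -0.2, 29.67])] tilt 11.03 yaw -12.41 F bed [ 0.6  0.6 -1.7] M [-0.03 -0.24  0.04] gap 0.0132
```

```bash
python3 -m crank '[[0,-1,-0.2,0,0,0,0],[0,-1,-0.2,0,0,0,0],[0,-1,-0.2,0,0,0,0],[0,-1,-0.2,0,0,0,0],[0,-1,-0.2,0,0,0,0],[0,-1,-0.2,0,0,0,0],[0,0,0,0,0,0,0],[0,0,0,0,0,0,0]]'; python3 - <<'E'
from place import *
show()
E
```

```text
clock: 11.55
tcp_pos: [0.5592, -0.1155, 0.245]
orientation: [-0.061, -0.624, 0.776, 0.074]
wrist_force: [0.5, 0.8, -2.7]
finger_gap: 0.0129
t 11.55 [('far', [73.19, -0.2, 1.07]), ('near', [-74.04, -0.18, 29.76])] tilt 11.03 yaw -12.41 F bed [ 0.3  0.9 -2.7] M [-0.04 -0.13 -0.01] gap 0.0129
```

```bash
python3 -m crank '[[0,-0.5,-0.1,0,0,0,0],[0,-0.5,-0.1,0,0,0,0],[0,-0.5,-0.1,0,0,0,0],[0,-0.5,-0.1,0,0,0,0],[0,0,0,0,0,0,0],[0,0,0,0,0,0,0],[0,0,0,0,0,0,0],[0,0,0,0,0,0,0]]'; python3 - <<'E'
from place import *
show()
E
```

```text
clock: 12.55
tcp_pos: [0.5612, -0.116, 0.2451]
orientation: [-0.061, -0.624, 0.776, 0.074]
wrist_force: [1.0, -0.3, -2.4]
finger_gap: 0.0127
t 12.55 [('far', [75.29, -0.21, 1.15]), ('near', [-71.94, -0.18, 29.82])] tilt 11.02 yaw -12.41 F bed [ 1.1 -0.1 -2.4] M [-0.03 -0.19 -0.  ] gap 0.0127
```

```bash
python3 -m crank '[[0,-0.4,0,0,0,0,0],[0,-0.4,-0.1,0,0,0,0],[0,-0.4,0,0,0,0,0],[0,-0.4,-0.1,0,0,0,0],[0,0,0,0,0,0,0],[0,0,0,0,0,0,0],[0,0,0,0,0,0,0],[0,0,0,0,0,0,0]]'; python3 - <<'E'
from place import *
show()
E
```

```text
clock: 13.55
tcp_pos: [0.5626, -0.1163, 0.2449]
orientation: [-0.061, -0.624, 0.776, 0.075]
wrist_force: [-4.6, 1.2, -1.5]
finger_gap: 0.013
t 13.55 [('far', [76.58, -0.2, 0.86]), ('near', [-70.63, -0.17, 29.63])] tilt 11.06 yaw -12.41 F bed [-4.7  0.2 -1.5] M [0.06 0.83 0.04] gap 0.013
```

```bash
python3 - <<'E'
from place import *
p,Rt=tcp_for(76.2,0,0.4,7.5)
plan(p,Rt,5)
E
```

```text
[ 0.549  -0.1134  0.2394] rotvec [ 3.56 -0.09 -0.01]
[0.0, 2.5, 1.6, 0.7, -0.0, -0.0]
[0.0, 2.5, 1.6, 0.7, -0.0, -0.0]
[0.0, 2.6, 1.6, 0.7, -0.0, -0.0]
[0.0, 2.6, 1.5, 0.7, -0.0, -0.0]
[0.0, 2.6, 1.5, 0.7, -0.0, -0.0]
```

```bash
python3 -m crank '[[0,2.5,1.6,0.7,0,0,0],[0,2.5,1.6,0.7,0,0,0],[0,2.6,1.6,0.7,0,0,0],[0,2.6,1.5,0.7,0,0,0],[0,2.6,1.5,0.7,0,0,0],[0,0,0,0,0,0,0],[0,0,0,0,0,0,0],[0,0,0,0,0,0,0]]'; python3 - <<'E'
from place import *
show()
for t in (6,4.5):
  p,Rt=tcp_for(76.2,0,0.2,t)
  plan(p,Rt,5)
E
```

```text
clock: 14.55
tcp_pos: [0.5493, -0.1134, 0.2394]
orientation: [-0.042, -0.625, 0.778, 0.051]
wrist_force: [-4.7, 0.6, -1.2]
finger_gap: 0.0131
t 14.55 [('far', [76.35, -0.18, 0.41]), ('near', [-72.36, -0.17, 20.06])] tilt 7.53 yaw -12.4 F bed [-4.7 -0.5 -1.2] M [0.12 0.7  0.1 ] gap 0.0131
[ 0.5435 -0.1122  0.2368] rotvec [ 1.53 -0.09 -0.  ]
[0.0, 1.1, 0.7, 0.3, -0.0, -0.0]
[0.0, 1.1, 0.7, 0.3, -0.0, -0.0]
[0.0, 1.1, 0.7, 0.3, -0.0, -0.0]
[0.0, 1.1, 0.7, 0.3, -0.0, -0.0]
[0.0, 1.1, 0.7, 0.3, -0.0, -0.0]
[ 0.5381 -0.111   0.2342] rotvec [ 3.03 -0.09 -0.  ]
[0.0, 2.1, 1.3, 0.6, -0.0, -0.0]
[0.0, 2.1, 1.3, 0.6, -0.0, -0.0]
[0.0, 2.1, 1.3, 0.6, -0.0, -0.0]
[0.0, 2.2, 1.3, 0.6, -0.0, -0.0]
[0.0, 2.2, 1.2, 0.6, -0.0, -0.0]
```

```bash
python3 -m crank '[[0,1.1,0.7,0.3,0,0,0],[0,1.1,0.7,0.3,0,0,0],[0,1.1,0.7,0.3,0,0,0],[0,1.1,0.7,0.3,0,0,0],[0,1.1,0.7,0.3,0,0,0],[0,0,0,0,0,0,0],[0,0,0,0,0,0,0],[0,0,0,0,0,0,0]]'; python3 - <<'E'
from place import *
show()
for t in (4.5,):
  p,Rt=tcp_for(76.2,0,0.2,t)
  plan(p,Rt,5)
E
```

```text
clock: 15.55
tcp_pos: [0.5439, -0.1122, 0.2371]
orientation: [-0.033, -0.626, 0.778, 0.04]
wrist_force: [-0.7, 1.3, 6.3]
finger_gap: 0.0129
t 15.55 [('far', [76.83, -0.24, 0.66]), ('near', [-72.37, -0.24, 16.16])] tilt 5.93 yaw -12.4 F bed [-1.   1.1  6.3] M [0.2  0.54 0.1 ] gap 0.0129
[ 0.5381 -0.111   0.2342] rotvec [ 1.43 -0.09  0.  ]
[0.0, 1.1, 0.7, 0.3, -0.0, 0.0]
[0.0, 1.1, 0.7, 0.3, -0.0, 0.0]
[0.0, 1.1, 0.7, 0.3, -0.0, 0.0]
[0.0, 1.1, 0.7, 0.3, -0.0, 0.0]
[0.0, 1.1, 0.7, 0.3, -0.0, 0.0]
```

```bash
python3 -m crank '[[0,0.5,0.3,0.15,0,0,0],[0,0.6,0.4,0.15,0,0,0],[0,0.5,0.3,0.15,0,0,0],[0,0,0,0,0,0,0],[0,0,0,0,0,0,0],[0,0,0,0,0,0,0],[0,0,0,0,0,0,0],[0,0,0,0,0,0,0]]'; python3 - <<'E'
from place import *
show()
for t in (4,):
  p,Rt=tcp_for(76.2,0,0.2,t)
  plan(p,Rt,5)
E
```

```text
clock: 16.55
tcp_pos: [0.542, -0.1118, 0.2359]
orientation: [-0.031, -0.626, 0.778, 0.037]
wrist_force: [0.2, 0.4, 5.7]
finger_gap: 0.0131
t 16.55 [('far', [76.29, -0.28, 0.14]), ('near', [-73.01, -0.27, 14.61])] tilt 5.53 yaw -12.4 F bed [0.1 0.5 5.7] M [ 0.07 -0.09  0.06] gap 0.0131
[ 0.5364 -0.1107  0.2334] rotvec [ 1.53 -0.09 -0.  ]
[0.0, 1.1, 0.6, 0.3, -0.0, -0.0]
[0.0, 1.1, 0.6, 0.3, -0.0, -0.0]
[0.0, 1.1, 0.6, 0.3, -0.0, -0.0]
[0.0, 1.1, 0.6, 0.3, -0.0, -0.0]
[0.0, 1.1, 0.6, 0.3, -0.0, -0.0]
```

```bash
python3 -m crank '[[0,1,0.6,0.3,0,0,0],[0,1,0.6,0.3,0,0,0],[0,1,0.6,0.3,0,0,0],[0,0,0,0,0,0,0],[0,0,0,0,0,0,0],[0,0,0,0,0,0,0],[0,0,0,0,0,0,0],[0,0,0,0,0,0,0]]'; python3 - <<'E'
from place import *
show()
for t in (3,1.5):
  p,Rt=tcp_for(76.2,0,0.1,t)
  plan(p,Rt,5)
E
```

```text
clock: 17.55
tcp_pos: [0.5387, -0.1111, 0.2341]
orientation: [-0.026, -0.626, 0.779, 0.031]
wrist_force: [1.8, -1.6, 0.4]
finger_gap: 0.0128
t 17.55 [('far', [76.08, -0.28, -0.27]), ('near', [-73.42, -0.27, 11.98])] tilt 4.68 yaw -12.4 F bed [ 2.1 -1.2  0.4] M [-0.19 -0.59  0.13] gap 0.0128
[ 0.5328 -0.1099  0.2315] rotvec [ 1.68 -0.1   0.  ]
[0.0, 1.2, 0.6, 0.3, -0.0, 0.0]
[0.0, 1.2, 0.6, 0.3, -0.0, 0.0]
[0.0, 1.2, 0.6, 0.3, -0.0, 0.0]
[0.0, 1.2, 0.6, 0.3, -0.0, 0.0]
[0.0, 1.2, 0.6, 0.3, -0.0, 0.0]
[ 0.5275 -0.1087  0.2287] rotvec [ 3.18 -0.1   0.  ]
[0.0, 2.2, 1.3, 0.6, -0.0, 0.0]
[0.0, 2.2, 1.2, 0.6, -0.0, 0.0]
[0.0, 2.2, 1.2, 0.6, -0.0, 0.0]
[0.0, 2.2, 1.2, 0.6, -0.0, 0.0]
[0.0, 2.2, 1.2, 0.6, -0.0, 0.0]
```

Past the worst; continuing down to 1.5°.

```bash
python3 -m crank '[[0,1.2,0.6,0.3,0,0,0],[0,1.2,0.6,0.3,0,0,0],[0,1.2,0.7,0.3,0,0,0],[0,1.2,0.7,0.3,0,0,0],[0,1.2,0.7,0.3,0,0,0],[0,0,0,0,0,0,0],[0,0,0,0,0,0,0],[0,0,0,0,0,0,0]]'; python3 - <<'E'
from place import *
show()
for t in (1.5,0):
  p,Rt=tcp_for(76.2,0,0.1,t)
  plan(p,Rt,5)
E
```

```text
clock: 18.55
tcp_pos: [0.5331, -0.1099, 0.2316]
orientation: [-0.017, -0.626, 0.779, 0.02]
wrist_force: [5.0, -1.5, 0.2]
finger_gap: 0.013
t 18.55 [('far', [76.21, -0.23, 0.15]), ('near', [-73.57, -0.25, 8.18])] tilt 3.07 yaw -12.39 F bed [ 5.2 -0.4  0.2] M [-0.25 -1.12  0.12] gap 0.013
[ 0.5275 -0.1087  0.2287] rotvec [ 1.57 -0.09  0.01]
[0.0, 1.1, 0.7, 0.3, -0.0, 0.0]
[0.0, 1.1, 0.7, 0.3, -0.0, 0.0]
[0.0, 1.1, 0.6, 0.3, -0.0, 0.0]
[0.0, 1.1, 0.6, 0.3, -0.0, 0.0]
[0.0, 1.1, 0.6, 0.3, -0.0, 0.0]
[ 0.5223 -0.1076  0.2257] rotvec [ 3.07 -0.09  0.01]
[0.0, 2.1, 1.3, 0.6, -0.0, 0.0]
[0.0, 2.1, 1.3, 0.6, -0.0, 0.0]
[0.0, 2.2, 1.3, 0.6, -0.0, 0.0]
[0.0, 2.2, 1.2, 0.6, -0.0, 0.0]
[0.0, 2.2, 1.2, 0.6, -0.0, 0.0]
```

```bash
python3 -m crank '[[0,0.8,0.6,0.3,0,0,0],[0,1,0.6,0.3,0,0,0],[0,1,0.6,0.3,0,0,0],[0,1,0.6,0.3,0,0,0],[0,1,0.6,0.3,0,0,0],[0,0,0,0,0,0,0],[0,0,0,0,0,0,0],[0,0,0,0,0,0,0]]'; python3 - <<'E'
from place import *
show()
for t in (0,):
  p,Rt=tcp_for(76.4,0,0.1,t)
  plan(p,Rt,5)
E
```

```text
clock: 19.55
tcp_pos: [0.5281, -0.1088, 0.2289]
orientation: [-0.009, -0.627, 0.779, 0.01]
wrist_force: [4.9, -1.4, 0.6]
finger_gap: 0.0127
t 19.55 [('far', [76.39, -0.24, 0.14]), ('near', [-73.55, -0.26, 4.3])] tilt 1.59 yaw -12.39 F bed [ 5.1 -0.3  0.6] M [-0.28 -1.05  0.07] gap 0.0127
[ 0.5225 -0.1076  0.2257] rotvec [ 1.59 -0.09  0.01]
[0.0, 1.1, 0.7, 0.3, -0.0, 0.0]
[0.0, 1.1, 0.7, 0.3, -0.0, 0.0]
[0.0, 1.1, 0.7, 0.3, -0.0, 0.0]
[0.0, 1.1, 0.6, 0.3, -0.0, 0.0]
[0.0, 1.1, 0.6, 0.3, -0.0, 0.0]
```

```bash
python3 -m crank '[[0,1,0.7,0.3,0,0,0],[0,1,0.7,0.3,0,0,0],[0,1.1,0.7,0.3,0,0,0],[0,1.1,0.6,0.3,0,0,0],[0,1.1,0.6,0.3,0,0,0],[0,0,0,0,0,0,0],[0,0,0,0,0,0,0],[0,0,0,0,0,0,0]]'; python3 - <<'E'
from place import *
show()
E
```

```text
clock: 20.55
tcp_pos: [0.5228, -0.1077, 0.2257]
orientation: [-0.001, -0.627, 0.779, 0.0]
wrist_force: [5.0, -1.7, 0.9]
finger_gap: 0.0128
t 20.55 [('far', [76.43, -0.33, -0.09]), ('near', [-73.57, -0.34, 0.11])] tilt 0.08 yaw -12.39 F bed [ 5.3 -0.6  0.9] M [-0.28 -1.23  0.15] gap 0.0128
```

```bash
python3 - <<'E'
from place import *
im=read_camera('wrist');cv2.imwrite('pics/w6.png',im)
cv2.imwrite('pics/s6.png',cv2.resize(read_camera('side')[140:230,200:320],None,fx=6,fy=6,interpolation=cv2.INTER_CUBIC))
show()
E
```

```text
t 20.65 [('far', [76.43, -0.36, -0.14]), ('near', [-73.57, -0.37, 0.07])] tilt 0.08 yaw -12.4 F bed [ 4.9 -0.7  1.9] M [-0.25 -1.19  0.16] gap 0.013
```

View pics/w6.png

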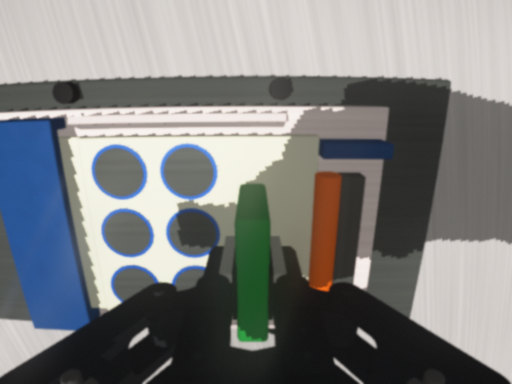

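View pics/s6.png

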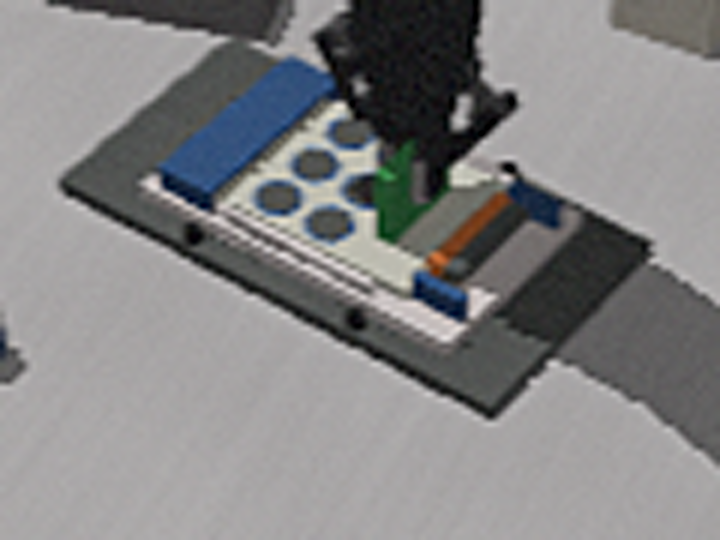

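```bash
python3 - <<'E'
import cv2
im=cv2.imread('pics/w6.png')
cv2.imwrite('pics/w6c.png',cv2.resize(im[105:325,30:150],None,fx=5,fy=2.7,interpolation=cv2.INTER_CUBIC))
cv2.imwrite('pics/w6d.png',cv2.resize(im[125:305,260:400],None,fx=5,fy=3.3,interpolation=cv2.INTER_CUBIC))
E
```

```text
(no output)
```

View pics/w6c.png

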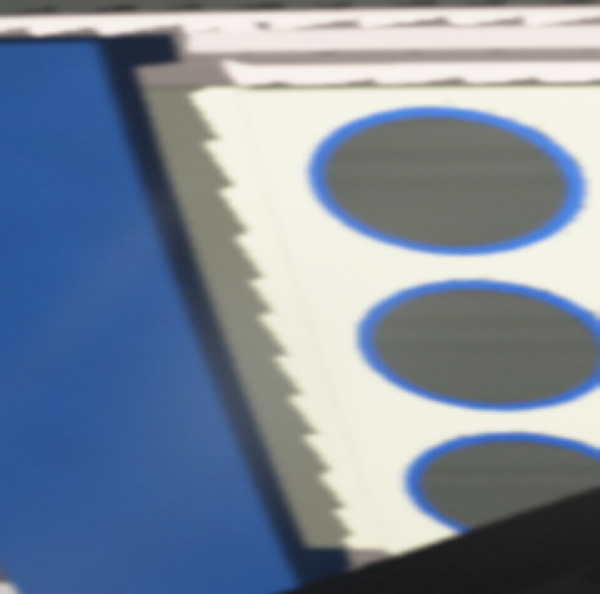

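View pics/w6d.png

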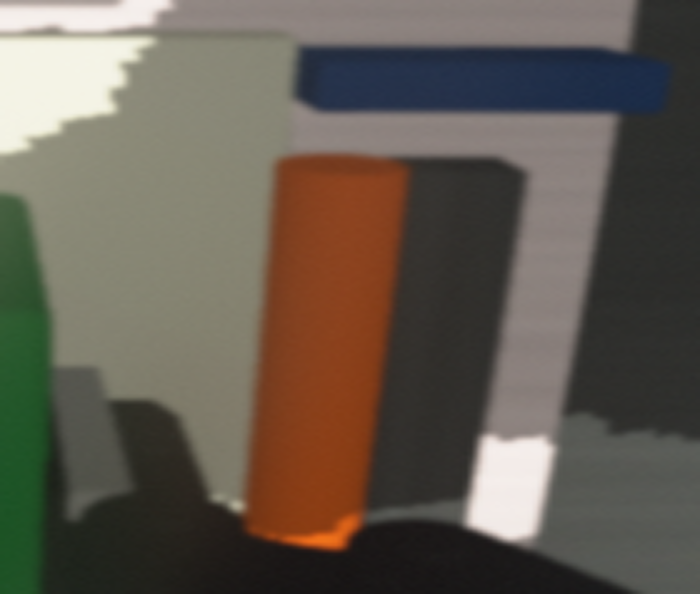

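```bash
python3 -m crank '[[0,-0.3,0.2,0,0,0,0],[0,-0.3,0.2,0,0,0,0],[0,0,0.2,0,0,0,0],[0,0,0,0,0,0,0],[0,0,0,0,0,0,0],[0,0,0,0,0,0,0],[0,0,0,0,0,0,0],[0,0,0,0,0,0,0]]'; python3 - <<'E'
from place import *
show()
E
```

```text
clock: 21.65
tcp_pos: [0.523, -0.1077, 0.2256]
orientation: [-0.001, -0.627, 0.779, 0.0]
wrist_force: [1.7, -1.1, 6.9]
finger_gap: 0.0131
t 21.65 [('far', [76.42, -0.4, -0.28]), ('near', [-73.58, -0.41, 0.07])] tilt 0.13 yaw -12.39 F bed [ 1.8 -0.7  6.9] M [-0.11 -0.69  0.17] gap 0.0131
```

```bash
python3 -m crank '[[0,0,-0.2,0,0,0,0],[0,0,0,0,0,0,0.4],[0,0,0,0,0,0,0.4],[0,0,0,0,0,0,0.4],[0,0,-15,0,0,0,0.4],[0,0,-30,0,0,0,0.4],[0,0,-50,0,0,0,0.4],[0,0,-50,0,0,0,0.4]]'; python3 - <<'E'
from place import *
show()
im=read_camera('wrist');cv2.imwrite('pics/w7.png',im)
im=read_camera('side');cv2.imwrite('pics/s7.png',cv2.resize(im[140:230,200:320],None,fx=6,fy=6,interpolation=cv2.INTER_CUBIC))
E
```

```text
clock: 22.65
tcp_pos: [0.5233, -0.1074, 0.3723]
orientation: [-0.002, -0.627, 0.779, 0.001]
wrist_force: [1.3, -0.5, -0.4]
finger_gap: 0.034
t 22.65 [('far', [76.47, 0.08, 146.35]), ('near', [-73.53, 0.06, 146.79])] tilt 0.17 yaw -12.39 F bed [ 1.3 -0.3 -0.4] M [ 0.03 -0.06  0.01] gap 0.034
```

View pics/w7.png

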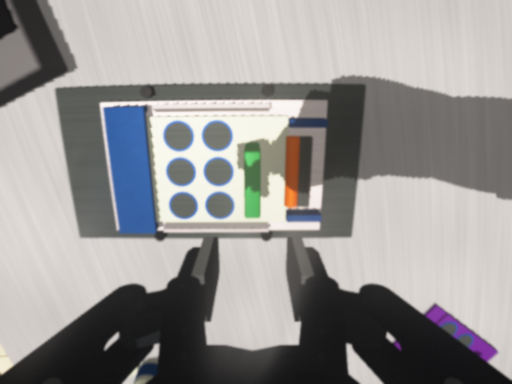

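View pics/s7.png

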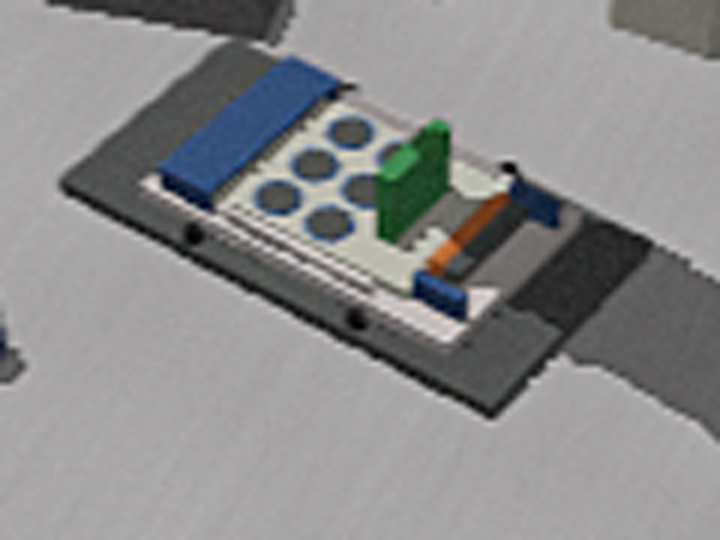

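```bash
python3 - <<'E'
from place import *
cw=calibration('wrist');im=read_camera('wrist')
ct=calibration('top');s=read_camera('top');cv2.imwrite('pics/t8.png',s)
sd=read_camera('side');cs_=calibration('side')
show()
def sp(im,c,roi,amin,amax):
    x0,x1,y0,y1=roi;g=cv2.resize(im[y0:y1,x0:x1],None,fx=6,fy=6,interpolation=cv2.INTER_CUBIC)
    m=(g.max(2)<150).astype(np.uint8)
    cs,_=cv2.findContours(m,cv2.RETR_LIST,cv2.CHAIN_APPROX_NONE);o=[]
    for k in cs:
        if amin<cv2.contourArea(k)<amax:
            e=cv2.fitEllipse(k)
            if max(e[1])/min(e[1])<2: o.append((np.array(e[0])+.5)/6-.5+[x0,y0])
    return np.array(o)
w=sp(im,cw,(155,240,115,225),15000,50000)
S=sp(sd,cs_,(225,275,150,185),500,5000)
print(w.round(1).tolist(),S.round(1).tolist())
for nm,c,q in(('w',cw,w),('s',cs_,S)):
    if len(q):
        P=onplane(c,q,.032)-BED;print(nm,(np.c_[P@UX,P@UY]*1000).round(1).tolist())
# expected handle top corners
for nm,c,i in(('w',cw,im),('s',cs_,sd),('t',ct,s)):
    H=[BED+UX*((1+dx-40)/1000)+UY*dy/1000+[0,0,.06] for dx in(-7,7) for dy in(-30,30)]
    N=[BED+UX*-.0738+UY*y+[0,0,.008] for y in(-.055,.055)]
    q=proj(c,H+N);print(nm,q.round(1).tolist());j=cv2.resize(i,None,fx=6,fy=6,interpolation=cv2.INTER_CUBIC)
    for a in q: cv2.circle(j,tuple(int(v) for v in (a+.5)*6),4,(0,0,255),1)
    x,y=(q.mean(0)*6).astype(int);cv2.imwrite(f'pics/chk_{nm}.png',j[max(0,y-280):y+280,max(0,x-300):x+300])
E
```

```text
t 22.9 [('far', [76.78, 0.04, 144.62]), ('near', [-73.22, 0.01, 144.96])] tilt 0.13 yaw -12.39 F bed [ 0.1  0.2 -0.4] M [-0.04  0.02  0.01] gap 0.0343
[[225.2, 203.3], [189.8, 203.3], [187.6, 170.4], [224.3, 170.3], [185.4, 135.4], [223.3, 135.1]] [[254.5, 176.9], [246.0, 172.5], [252.0, 167.1], [258.0, 161.7]]
w [[-4.1, 36.0], [33.8, 36.2], [33.9, 0.3], [-4.0, 0.2], [34.0, -35.6], [-3.9, -35.8]]
s [[-1.8, 34.4], [35.9, 34.6], [36.2, -1.4], [36.5, -37.3]]
w [[267.7, 150.0], [266.7, 216.6], [251.0, 150.0], [251.0, 216.6], [294.4, 115.5], [290.5, 220.1]]
s [[275.7, 161.0], [265.5, 170.3], [272.4, 159.4], [262.2, 168.7], [285.8, 171.4], [267.6, 188.7]]
t [[320.0, 191.7], [297.8, 186.8], [321.0, 186.6], [298.9, 181.7], [323.9, 205.7], [285.2, 197.0]]
```

View pics/chk_w.png

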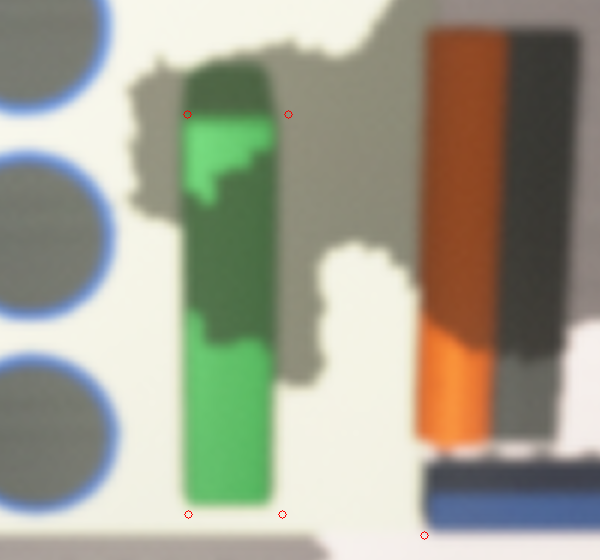

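View pics/chk_s.png

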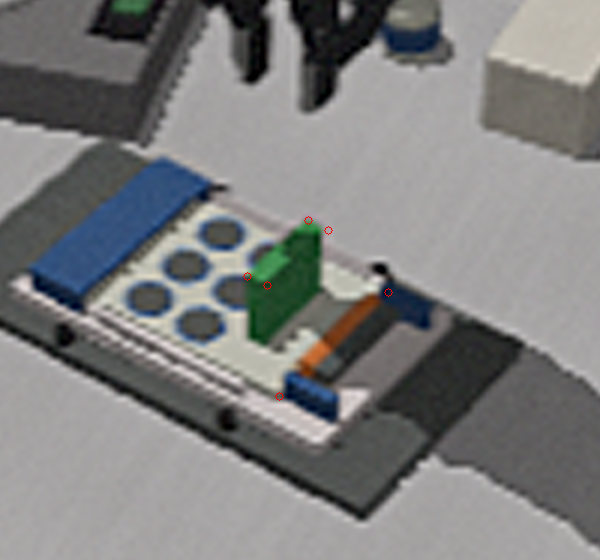

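```bash
python3 -m crank '[[0,0,20,0,0,0,0],[0,0,30,0,0,0,0],[0,0,30,0,0,0,0],[0,0,20,0,0,0,0],[0,0,8,0,0,0,0],[0,0,0,0,0,0,0],[0,0,0,0,0,0,0],[0,0,0,0,0,0,0]]' 20; python3 - <<'E'
from place import *
show();print(get_state()['tcp_pos'])
E
```

```text
clock: 23.9
tcp_pos: [0.5236, -0.1078, 0.2629]
orientation: [-0.001, -0.627, 0.779, -0.0]
wrist_force: [-0.3, -0.6, 0.4]
finger_gap: -0.0001
t 23.9 [('far', [77.23, -0.26, 37.13]), ('near', [-72.77, -0.28, 37.33])] tilt 0.08 yaw -12.39 F bed [-0.2 -0.7  0.4] M [-0.02 -0.03  0.01] gap -0.0001
[ 0.52363875 -0.10776578  0.26288456]
```

```bash
python3 -m crank '[[0,0,1.5,0,0,0,0],[0,0,1.5,0,0,0,0],[0,0,1,0,0,0,0],[0,0,0.7,0,0,0,0],[0,0,0.5,0,0,0,0],[0,0,0.4,0,0,0,0],[0,0,0,0,0,0,0],[0,0,0,0,0,0,0]]'; python3 - <<'E'
from place import *
show();print(get_state()['tcp_pos'])
E
```

```text
clock: 24.9
tcp_pos: [0.5231, -0.1076, 0.2574]
orientation: [-0.001, -0.627, 0.779, 0.0]
wrist_force: [-3.5, 0.2, 8.3]
finger_gap: 0.0001
t 24.9 [('far', [76.48, -0.13, 31.55]), ('near', [-73.52, -0.16, 31.92])] tilt 0.14 yaw -12.39 F bed [-3.5 -0.5  8.3] M [0.25 0.64 0.  ] gap 0.0001
[ 0.52314252 -0.10755639  0.25742935]
```

```bash
python3 -m crank '[[0,0,-2,0,0,0,0],[0,0,-15,0,0,0,0],[0,0,-35,0,0,0,0],[0,0,-40,0,0,0,0],[0,0,-30,0,0,0,0],[0,0,0,0,0,0,0],[0,0,0,0,0,0,0],[0,0,0,0,0,0,0]]'; python3 - <<'E'
from place import *
show()
im=read_camera('wrist');cv2.imwrite('pics/w9.png',cv2.resize(im[60:260,40:400],None,fx=2.2,fy=2.2,interpolation=cv2.INTER_CUBIC))
E
```

```text
clock: 25.9
tcp_pos: [0.5232, -0.1074, 0.3772]
orientation: [-0.002, -0.627, 0.779, 0.002]
wrist_force: [0.5, 0.8, 1.0]
finger_gap: 0.0
t 25.9 [('far', [75.94, 0.11, 150.94]), ('near', [-74.05, 0.1, 151.75])] tilt 0.31 yaw -12.39 F bed [0.3 0.9 1. ] M [-0.02 -0.01 -0.04] gap 0.0
```

View pics/w9.png

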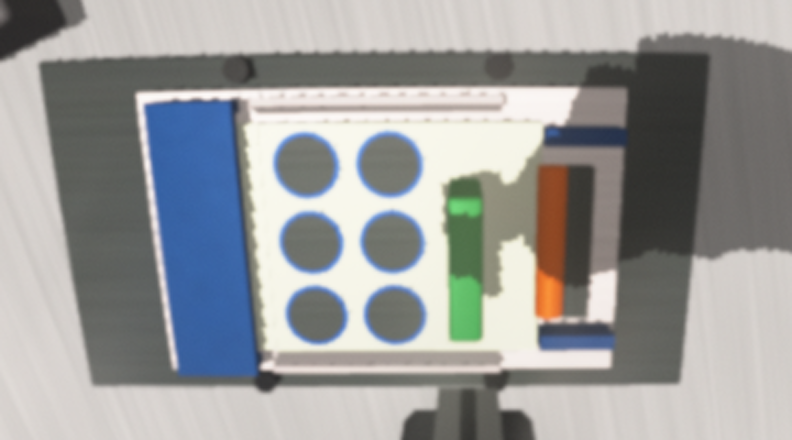

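```bash
python3 -c "
from workcell import *
print(hand_in())"
```

```text
the job is handed in; nothing more can be done
None
```

The white plate is in the fixture and handed in at 25.9 s: far edge hooked under the hood against the buffer, near edge under the orange roller. There is no verdict back yet.

**What I did**
- I gripped the green handle and carried the plate over tilted 11° nose-down, then felt the bed floor.
- I slid the far edge under the hood until the buffer pushed back with about 4.7 N. That was at fixture x of about 76 mm, so the bed is close to its middle position.
- I turned the plate down past the roller. Pressing down peaked at about 9 N in the readings, taken once per move, and sideways force stayed around 5 N.

**Last checks**
- **Flat in the grip:** just before I let go, the plate read flat to within 0.4 mm with about 9 N of downward pressure.
- **Flat after release:** I touched the top of the handle with shut fingers, at about 8 N. It met them at TCP height 257.4 mm, against 257 mm expected for a plate lying flat.
- **Final pictures:** they show the far end under the hood and the roller over the near edge. The gripper is clear, and I saw nothing else moved.
- **Disagreement:** the wrist camera puts the plate about 1 mm further toward the buffer than nominal. That is within the 2 mm calibration, or the roller may be pressing it lightly into the buffer. The side camera reads about 2 mm further on again, with part of that being its own calibration.

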